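# Bin the cracked dropper: press the pedal bin open and discard the red-bulbed dropper

## Task

Press the green pedal of the glass-waste bin down to its stop with the gripper and bear firmly on it there for a moment, without forcing it, so that the lid tips over and stays open. Then pull the cracked dropper, the one with the red bulb, up out of its stand and lower it through the bin's mouth, with its tip well inside, before letting go. Leave it lying wholly inside with the lid still open, and leave the other droppers and the glassware around where they are.

Things in the scene. Friction and masses are not known exactly. Their poses are not given: they have to be found in the camera images.
- bin: White square bin fixed to the bench, 170 x 170 mm outside, 146 x 146 mm inside, floor 12 mm, rim 170 mm high. Origin: centre of its underside; z up, x from the pedal side to the lid's hinge side. The green pedal sticks out on the -x side, roughly to the robot's left. The yellow lid, 184 mm high when shut with a lip 5 mm proud of the -x wall, is hinged on the +x rim and swings up and back.
- pedal: The green spring pedal on its hinge. Origin: on the hinge, which lies along the bin's y at x = -82, z = 45 mm in the bin's frame; axes as the bin's at rest; it turns about -y. It resists with about 8 N at first (the lid's weight), less and less as the lid rises, and near the stop the lid tips over and the pedal stays down by itself; let go earlier, it springs back up.
- pedal_pad (a point): Centre of the top face of the pedal's pad, 50 x 70 (along y) x 10 mm, 75 mm from the hinge. At rest the pad's outer edge is tilted up 0.25 rad and its centre is about 69 mm above the bench and 68 mm out from the bin's wall; the stop, to be felt, comes 20 to 40 mm lower.
- lid (a joint): Lid angle, rad: 0 shut, 1.57 upright. It is linked to the pedal and turns several times as far. It tips over at about 1.9 and is well past 2 when the pedal is on its stop.
- lid_edge (a point): Middle of the lid's free edge, 178 mm from its hinge.
- stand: Fixed stand: grey base plate 75 x 215 x 12 mm with three white upright cups in a row along its y at -70, 0 and +70 mm. Cups: 32 mm outside, 24 mm inside diameter, rim 112 mm above the bench, inner floor 16 mm above the bench. Origin: centre of its underside, z up.
- dropper: Cracked dropper: white tube 12 mm in diameter with a RED bulb, 155 mm long, about 35 g, standing loosely in one of the three cups (it leans a little). Origin: its tip, the lower end, tapered to 6 mm; z runs along it to the bulb. The bulb is 25 mm in diameter from 112 to 145 mm along z, above a narrower collar from 102 mm.
- dropper_top (a point): Top end of the red bulb, 155 mm from the dropper's lower end along its axis.
- dropper_blue: Good dropper of the same shape with a blue bulb, in another cup; leave it there.
- dropper_grey: Good dropper of the same shape with a black bulb, in another cup; leave it there.
- beaker: Clear beaker, 76 mm in diameter, 80 mm high; leave alone. Origin: centre of its underside.
- reagent: Amber bottle with a black cap, 68 mm in diameter, 160 mm high; leave alone. Origin: centre of its underside.
- washbottle: White bottle with a red cap, 68 mm in diameter, 170 mm high; leave alone. Origin: centre of its underside.
- saltjar: White jar with a blue cap, 72 mm in diameter, 90 mm high; leave alone. Origin: centre of its underside.
- dish: Shallow clear dish, 90 mm in diameter, 18 mm high; leave alone. Origin: centre of its underside.
- spatula: Spatula 180 mm long lying on the bench; leave alone. Its handle points to its -x.

How it is judged:
By the outcome, as a careful person would: the job done as asked, in the order asked, and still so for the second after the job is handed in, with the robot touching nothing.
It also fails if it takes over 51 s, if anything falls off the work surface, if the arm or the gripper's body presses on something with over 40 N, if the wrist force passes 120 N, or if a joint passes its speed limit or range.

## Robot

A 6-joint arm with a two-finger parallel gripper is mounted at the origin on the work surface. World frame = base frame: x ahead of the robot, y to its left, z up, the work surface at z = 0. Lengths are in m, angles in rad, forces in N, time in s.
With the tool pointing down it reaches from about 0.425 to 1.125 m from the base axis. Payload 14.9 kg.
Tool frame: the origin (TCP) lies between the finger pads; the fingertips stand 11 mm ahead of it and the grasp point (between the pads) lies 8 mm behind it; z points along the fingers, y is the line along which they close (so a half turn about z gives the same grasp; the last joint's range is limited). The gripper opens to 91 mm and grips with 3 to 60 N. Pads are 32 mm wide; open, the fingers measure 118 mm over their backs; the gripper's body (76 mm by 178 mm) begins 60 mm behind the grasp point.
Start: joints at [1.176, 0.379, 1.734, -0, 1.028, -0.033], TCP at [0.248, 0.655, 0.225] pointing down, gripper open.
Joint ranges: [-2.77, 2.77], [-0.74, 2.19], [0, 2.66], [-1.06, 4.2], [0.31, 2.87], [-3.08, 3.08]. Speed limits (rad/s): [1.89, 1.89, 2.39, 3.14, 3.14, 3.14].

## Interface

Orientations are given as [roll, pitch, yaw] about the fixed x, y, z axes, in that order (R = Rz(yaw) Ry(pitch) Rx(roll)).
In Python, from rig import manip gives the robot as it stands.
- The arm moves only by the tool carry_out, never from a script. Its argument "moves" is one flat list of numbers, 7 for each row, row after row: the shift along the tool's x, y, z each as a share of 0.08 m, from -1 to 1, then the turn, a rotation vector about the tool's x, y, z each as a share of 30 degrees, from -1 to 1, then the closure, from 0 (fully open) to 1 (shut). A call has 1 to 8 rows; each row is the pose to reach, as a shift and turn from the pose commanded when the call began, along the tool's axes at that moment; what a row does not reach only later rows make up. A row lasts 1/12 s, in which the tool goes at most 41.7 mm and 7.16 degrees, less where a joint would pass 70% of its speed; a pose out of reach is approached as far as the arm can. A call with a number of a shift or a turn outside -1 to 1 is refused whole. A call with a gripper value outside its range is refused whole. The fingers move at their own pace and stop on an object; the grip force is fixed at half the most. Time passes only in rows, so rows that repeat a pose let the fingers close. It gives the time, the measured TCP pose, the force, the opening and the grip force at its end, in the units of the state.
- manip.get_state(): the state, without advancing time (a new reading comes with each control period).
- manip.capture(name): name is "scene" or "top" or "wrist"; returns a dict with "pixels" (420x560x3 uint8, red, green, blue), "range_z" (420x560 float32, m along the optical axis (not along the pixel's ray), 0 where there is no reading), "fx", "fy", "cx", "cy" (pixels), "extrinsics" (4x4, takes a point from camera to world coordinates). Camera axes: x right, y down, z forward; pixel columns grow to the right and rows downward; lengths in m; the calibration is good to about 2 mm. A picture is of the moment at which its call begins.
- manip.sign_off(): hands the job in; it is judged then, once.
Trained networks look in the newest picture that a camera, given by its name, has taken for a name from the list of things; names that differ only in an ending like _2 or _b are one class to them, and where a whole thing is asked for, a point or a joint stands for the part that bears it (a point fixed in the world has none). Each returns a list of dicts, best first, with "p" (0 to 1); they miss things now and then, are a little off and sometimes report something else, mostly with a low value. They report only what shows in the picture. A call takes as long as a camera call.
- manip.regions_of(thing, camera): "mask" (420x560 bool, what is visible of it) and "rect" ([left, top, right, bottom] in pixels, round what is visible of it).
The state is a dict: "clock": time; "qpos": joint angles; "joint_velocities": joint speeds; "effort": joint torques, N m; "position": TCP position; "tcp_rot": TCP orientation; "ft_force": force on the tool from outside, world axes, zero at the start; "wrist_torque": the same for the moment, N m; "finger_gap": finger opening in m; "finger_force": force on a finger pad.
Only numpy, scipy, OpenCV 4.12 (cv2) and the standard library are available. Lean on these libraries where they do the work, as an engineer would, in place of code of your own. Each camera call takes 0.05 s, during which the arm holds its last target. There are 200 camera calls.

## Working session

There is one attempt and no reset: what is moved stays moved. The work goes in short steps, Python scripts to look and compute and a tool call to move; the robot and the scene stay as the last step left them, time stands still between calls to the robot, and variables do not carry over. Pictures are saved under pics/ and viewed, at most 10 in all, crops included, and the job is handed in when it is done.

Besides the shell and the picture viewer there is one more tool, called after "Emit:" by a JSON object that holds its "op" and its "data". carry_out: Moves the arm, as the interface text tells. Its arguments: {"type":"object","properties":{"moves":{"type":"array","items":{"type":"number"}}},"required":["moves"]}

```bash
mkdir -p pics
cat > h.py <<'E'
import numpy as np,cv2
from rig import manip
from scipy.spatial.transform import Rotation as R
def cloud(c):
    z=c["range_z"];v,u=np.mgrid[:z.shape[0],:z.shape[1]]
    P=np.stack([(u-c["cx"])/c["fx"]*z,(v-c["cy"])/c["fy"]*z,z],-1)
    E=c["extrinsics"];return P@E[:3,:3].T+E[:3,3]
def save(c,n): cv2.imwrite("pics/%s.png"%n,c["pixels"][:,:,::-1])
def pts(thing,cam,c,k=0):
    r=manip.regions_of(thing,cam)
    if not r: return None
    m=r[k]["mask"]&(c["range_z"]>0);return r[k]["p"],r[k]["rect"],cloud(c)[m],[q["p"] for q in r]
E
python3 - <<'E'
from h import *
np.set_printoptions(precision=3,suppress=True)
ims=[]
for n in("scene","top"):
    c=manip.capture(n);save(c,n);ims.append(c["pixels"]);print(n,c["extrinsics"][:3,3],c["fx"])
    for t in("bin","pedal","lid","stand","dropper","dropper_blue","dropper_grey","beaker","reagent","washbottle","saltjar","dish","spatula"):
        r=pts(t,n,c)
        if r is None: print(t,None);continue
        P=r[2];print(t,r[3],r[1],np.percentile(P,[2,50,98],axis=0).T.round(3).tolist() if len(P) else None)
print(manip.get_state())
E
```

```text
scene [1.058 0.47  1.163] 427.29878663894
bin [0.95, 0.32] [183.5, 125.6, 274.9, 228.3] [[0.537, 0.656, 0.796], [-0.301, -0.196, -0.132], [0.005, 0.15, 0.181]]
pedal [0.86] [183.8, 192.3, 216.5, 215.5] [[0.705, 0.762, 0.794], [-0.262, -0.229, -0.198], [0.048, 0.067, 0.077]]
lid [0.68] [196.3, 125.2, 271.9, 191.0] [[0.532, 0.621, 0.703], [-0.304, -0.216, -0.137], [0.172, 0.177, 0.182]]
stand [0.8] [318.1, 256.2, 389.9, 325.4] [[0.549, 0.599, 0.633], [0.178, 0.287, 0.379], [0.005, 0.013, 0.111]]
dropper [0.63, 0.33] [355.5, 266.8, 368.3, 280.5] [[0.586, 0.597, 0.602], [0.27, 0.28, 0.288], [0.108, 0.16, 0.172]]
dropper_blue [0.61] [338.2, 249.3, 344.8, 263.0] [[0.596, 0.607, 0.612], [0.199, 0.211, 0.219], [0.114, 0.161, 0.174]]
dropper_grey [0.54] [380.5, 284.9, 393.1, 294.1] [[0.575, 0.586, 0.591], [0.335, 0.347, 0.358], [0.104, 0.158, 0.173]]
beaker [0.64] [246.4, 257.7, 273.2, 288.1] [[0.732, 0.76, 0.799], [0.037, 0.061, 0.106], [0.002, 0.043, 0.081]]
reagent [0.71] [213.1, 85.0, 235.2, 127.8] [[0.434, 0.466, 0.488], [-0.515, -0.483, -0.466], [0.011, 0.092, 0.16]]
washbottle [0.75] [
[... 1750 characters left out ...]
1, 0.511], [-0.003, 0.086, 0.095]]
dish [0.67] [264.5, 258.1, 286.9, 283.8] [[0.383, 0.423, 0.463], [-0.042, -0.004, 0.036], [-0.001, 0.01, 0.02]]
spatula [0.71] [186.8, 148.2, 208.6, 201.8] [[0.658, 0.715, 0.825], [0.226, 0.256, 0.287], [-0.005, 0.004, 0.022]]
{'clock': 1.4, 'qpos': array([ 1.176,  0.379,  1.734, -0.   ,  1.028, -0.033]), 'joint_velocities': array([0., 0., 0., 0., 0., 0.]), 'effort': array([  0.001, -76.369, -43.474,   0.065,   0.039,  -0.   ]), 'position': array([0.248, 0.655, 0.225]), 'tcp_rot': array([-3.142,  0.   ,  2.78 ]), 'ft_force': array([-0.883, -0.047,  0.667]), 'wrist_torque': array([0.002, 0.019, 0.031]), 'finger_force': 0.0, 'finger_gap': 0.09131820250765313}
```

Run:
```python
import cv2
a=cv2.imread("pics/scene.png")[60:390,170:490];cv2.imwrite("pics/s1.png",cv2.resize(a,None,fx=1.8,fy=1.8,interpolation=2))
a=cv2.imread("pics/top.png")[130:300,100:450];cv2.imwrite("pics/t1.png",cv2.resize(a,None,fx=2.2,fy=2.2,interpolation=2))
```

```text
(no output)
```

View pics/s1.png

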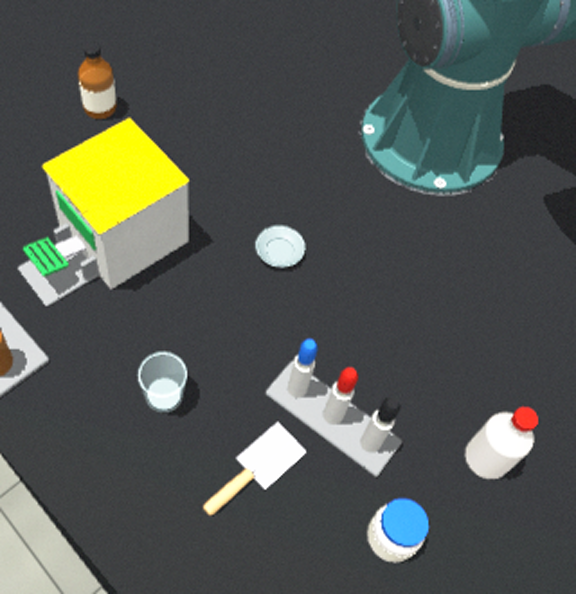

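View pics/t1.png

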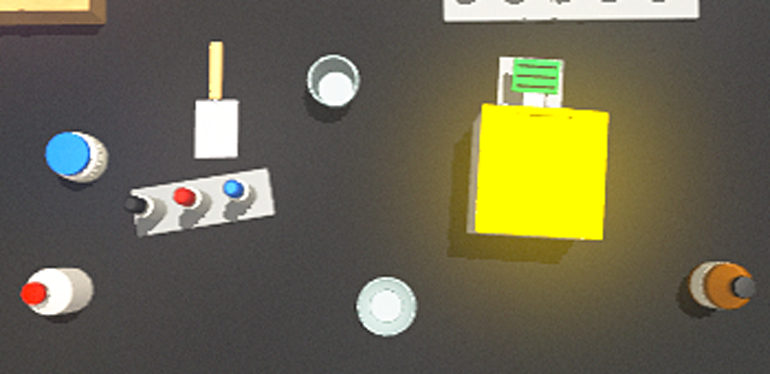

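Run:
```python
from h import *
np.set_printoptions(precision=4,suppress=True)
for n in("scene","top"):
    c=manip.capture(n);W=cloud(c);px=c["pixels"].astype(int);r,g,b=px[...,0],px[...,1],px[...,2];z=c["range_z"]>0
    Y=(r>200)&(g>200)&(b<90)&z&(W[...,2]>.165)&(W[...,2]<.2);P=W[Y]
    rc=cv2.minAreaRect(P[:,:2].astype(np.float32));print(n,"lid",rc,np.median(P[:,2]))
    G=(g>120)&(r<110)&(b<150)&z&(W[...,0]>.68)&(W[...,2]>.03);P=W[G];P=P[P[:,0]>.725]
    print("pad",cv2.minAreaRect(P[:,:2].astype(np.float32)),np.percentile(P,[1,50,99],axis=0).tolist())
    for nm,M in(("red",(r>150)&(g<80)&(b<80)),("blue",(b>150)&(r<80)),("blk",(r<45)&(g<45)&(b<45))):
        M=M&z&(W[...,2]>.12)&(W[...,1]>.15)&(W[...,1]<.4)&(W[...,0]>.5)&(W[...,0]<.68);P=W[M]
        if len(P): print(nm,len(P),P.min(0),P.max(0),P.mean(0))
    M=z&(W[...,2]>.10)&(W[...,2]<.118)&(W[...,1]>.15)&(W[...,1]<.4)&(W[...,0]>.5)&(W[...,0]<.68);P=W[M];print("rims",cv2.minAreaRect(P[:,:2].astype(np.float32)))
    M=z&(W[...,0]>.6)&(W[...,2]>.02);P=W[M&(W[...,0]>.82)&(W[...,0]<1.2)&(np.abs(W[...,1])<.6)];
    print("far",len(P), [(round(float(y),2),np.percentile(P[np.abs(P[:,1]-y)<.05],[1,99],axis=0).round(3).tolist()) for y in(-.5,-.4,-.3,-.2,-.1) if (np.abs(P[:,1]-y)<.05).sum()>5])
```

```text
scene lid ((0.6162432432174683, -0.22265835106372833), (0.17946867644786835, 0.17830881476402283), 85.8956527709961) 0.176979263057932
pad ((0.7781736850738525, -0.11389142274856567), (0.307980477809906, 0.04865169897675514), 85.77542877197266) [[0.7445450919254741, -0.2666365859403064, 0.06050853098409494], [0.7707882414551533, -0.2298091305920703, 0.06896451989066454], [0.7933329476365546, -0.196806606237695, 0.07709046243068723]]
red 110 [0.5813 0.2655 0.1289] [0.6024 0.289  0.1738] [0.5947 0.2789 0.1584]
blue 109 [0.5922 0.1956 0.1292] [0.6119 0.2203 0.1734] [0.6048 0.2102 0.1578]
blk 55 [0.5752 0.3358 0.1292] [0.5919 0.3578 0.1694] [0.5867 0.3487 0.1527]
rims ((0.5922206044197083, 0.277131587266922), (0.027587175369262695, 0.17058327794075012), 8.195655822753906)
far 2404 [(-0.5, [[0.912, -0.468, 0.083], [0.962, -0.45, 0.125]]), (-0.4, [[0.912, -0.449, 0.025], [0.963, -0.35, 0.125]]), (-0.3, [[0.912, -0.35, 0.025], [0.963, -0.271, 0.124]]), (-0.2, [[0.912, -0.239, 0.025], [0.963, -0.151, 0.125]]), (-0.1, [[0.912, -0.149, 0.022], [0.963, -0.121, 0.126]])]
top lid ((0.614066421985
[... 348 characters left out ...]
 [0.7900381339717174, -0.20252769048942804, 0.07996939265748672]]
red 48 [0.5747 0.2649 0.1357] [0.5952 0.2821 0.1746] [0.5857 0.2729 0.164 ]
blue 26 [0.5874 0.1964 0.1448] [0.606  0.2146 0.1729] [0.596  0.2027 0.1631]
blk 2 [0.5659 0.3361 0.1349] [0.5818 0.3406 0.1414] [0.5738 0.3383 0.1381]
rims ((0.5871793031692505, 0.2746475338935852), (0.03199407458305359, 0.16459417343139648), 8.564190864562988)
far 3966 [(-0.5, [[0.902, -0.473, 0.032], [0.948, -0.45, 0.125]]), (-0.4, [[0.906, -0.45, 0.023], [0.957, -0.351, 0.127]]), (-0.3, [[0.907, -0.35, 0.02], [0.956, -0.271, 0.126]]), (-0.2, [[0.906, -0.248, 0.022], [0.956, -0.151, 0.128]]), (-0.1, [[0.906, -0.149, 0.028], [0.958, -0.122, 0.127]])]
```

Emit:
{"op": "carry_out", "data": {"moves": [-1,-0.8,0,0,0,0,1,-1,-0.8,0,0,0,0,1,-1,-0.8,0,0,0,0,1]}}

```text
clock: 1.75
position: [0.301, 0.5635, 0.2245]
tcp_rot: [-3.14, 0.0, 2.78]
ft_force: [0.7, 0.1, -0.2]
finger_gap: 0.0739
finger_force: 0.0
```

Emit:
{"op": "carry_out", "data": {"moves": [-1,-0.8,0,0,0,0,1,-1,-0.8,0,0,0,0,1,-1,-0.8,0,0,0,0,1]}}

```text
clock: 2.0
position: [0.3533, 0.4752, 0.2248]
tcp_rot: [-3.141, 0.0, 2.779]
ft_force: [0.1, 0.5, -0.4]
finger_gap: 0.0535
finger_force: 0.0
```

Emit:
{"op": "carry_out", "data": {"moves": [-1,-0.8,0,0,0,0,1,-1,-0.8,0,0,0,0,1,-1,-0.8,0,0,0,0,1]}}

```text
clock: 2.25
position: [0.4056, 0.3871, 0.225]
tcp_rot: [-3.141, 0.0, 2.779]
ft_force: [-0.4, 0.2, -0.5]
finger_gap: 0.0343
finger_force: 0.0
```

Emit:
{"op": "carry_out", "data": {"moves": [-1,-0.8,0,0,0,0,1,-1,-0.8,0,0,0,0,1,-1,-0.8,0,0,0,0,1]}}

```text
clock: 2.5
position: [0.4579, 0.299, 0.2251]
tcp_rot: [-3.142, 0.001, 2.779]
ft_force: [-0.2, 1.1, -0.1]
finger_gap: 0.0142
finger_force: 0.0
```

Emit:
{"op": "carry_out", "data": {"moves": [-1,-0.8,0,0,0,0,1,-1,-0.8,0,0,0,0,1,-1,-0.8,0,0,0,0,1]}}

```text
clock: 2.75
position: [0.5102, 0.2108, 0.2252]
tcp_rot: [3.142, 0.001, 2.779]
ft_force: [0.5, 1.1, -0.2]
finger_gap: 0.0001
finger_force: 0.0
```

Emit:
{"op": "carry_out", "data": {"moves": [-1,-0.8,0,0,0,0,1,-1,-0.8,0,0,0,0,1,-1,-0.8,0,0,0,0,1]}}

```text
clock: 3.0
position: [0.5625, 0.1225, 0.2253]
tcp_rot: [3.142, 0.001, 2.778]
ft_force: [-0.7, -0.4, -0.3]
finger_gap: 0.0006
finger_force: 0.0
```

Emit:
{"op": "carry_out", "data": {"moves": [-1,-0.8,0,0,0,0,1,-1,-0.8,0,0,0,0,1,-1,-0.8,0,0,0,0,1]}}

```text
clock: 3.25
position: [0.6148, 0.0341, 0.2252]
tcp_rot: [3.142, 0.001, 2.778]
ft_force: [-1.2, 0.1, 0.2]
finger_gap: 0.0
finger_force: 0.0
```

Emit:
{"op": "carry_out", "data": {"moves": [-1,-0.8,0,0,0,0,1,-1,-0.8,0,0,0,0,1,-1,-0.8,0,0,0,0,1]}}

```text
clock: 3.5
position: [0.667, -0.0542, 0.2252]
tcp_rot: [-3.141, 0.001, 2.778]
ft_force: [0.9, 0.5, -0.4]
finger_gap: 0.0005
finger_force: 0.0
```

Emit:
{"op": "carry_out", "data": {"moves": [-1,-0.8,0,0,0,0,1,-1,-0.8,0,0,0,0,1,-1,-0.8,0,0,0,0,1]}}

```text
clock: 3.75
position: [0.7189, -0.1423, 0.225]
tcp_rot: [-3.141, 0.001, 2.778]
ft_force: [-0.3, -0.1, 0.4]
finger_gap: 0.0005
finger_force: 0.0
```

Emit:
{"op": "carry_out", "data": {"moves": [-1,-0.8,0,0,0,-0.56,1,-1,-0.8,0,0,0,-0.56,1,-1,-0.8,0,0,0,-0.56,1,-1,-0.8,0,0,0,-0.56,1,-1,-0.8,0,0,0,-0.56,1]}}

```text
clock: 4.17
position: [0.7693, -0.2276, 0.2243]
tcp_rot: [3.141, -0.001, 3.071]
ft_force: [-0.7, -0.4, -0.6]
finger_gap: 0.0008
finger_force: 0.0
```

Run:
```python
from h import *
np.set_printoptions(precision=4,suppress=True)
s=manip.get_state();print(s["qpos"],s["position"],s["tcp_rot"])
# fit planar links: r=a1+a2 sin q2+d sin(q2+q3), z=h+a2 cos q2+d cos(q2+q3)
c=manip.capture("wrist");W=cloud(c);px=c["pixels"].astype(int);r,g,b=px[...,0],px[...,1],px[...,2];z=c["range_z"]>0
G=(g>120)&(r<110)&(b<150)&z&(W[...,0]>.73)&(W[...,2]>.04);P=W[G]
print(len(P));
if len(P): print(cv2.minAreaRect(P[:,:2].astype(np.float32)),np.percentile(P,[1,50,99],axis=0).tolist())
save(c,"w1")
```

```text
[-0.3167  0.5371  1.5015  0.0001  1.1037 -1.817 ] [ 0.7693 -0.2276  0.2243] [ 3.1413 -0.0007  3.071 ]
3007
((0.7680531740188599, -0.2345573455095291), (0.06911823153495789, 0.04799408093094826), 86.0442123413086) [[0.7451802121266582, -0.26879402465255786, 0.06433177954756629], [0.773797784992208, -0.23620208152741687, 0.07221223992434023], [0.792395421671903, -0.2011938579422884, 0.07693071933923848]]
```

Emit:
{"op": "carry_out", "data": {"moves": [-0.04,-0.08,1,0,0,0,1,-0.04,-0.08,1,0,0,0,1,-0.04,-0.08,1,0,0,0,1]}}

```text
clock: 4.47
position: [0.7681, -0.2313, 0.1372]
tcp_rot: [3.139, -0.01, 3.073]
ft_force: [-0.8, 0.7, -2.6]
finger_gap: 0.0006
finger_force: 0.0
```

Emit:
{"op": "carry_out", "data": {"moves": [0,0,0.3,0,0,0,1,0,0,0.55,0,0,0,1,0,0,0.65,0,0,0,1,0,0,0.65,0,0,0,1]}}

```text
clock: 4.8
position: [0.7714, -0.2324, 0.0924]
tcp_rot: [3.141, -0.002, 3.073]
ft_force: [-0.4, 0.2, -0.1]
finger_gap: 0.0004
finger_force: 0.0
```

Emit:
{"op": "carry_out", "data": {"moves": [0,0,0.04,0,0,0,1,0,0,0.08,0,0,0,1,0,0,0.12,0,0,0,1,0,0,0.16,0,0,0,1,0,0,0.2,0,0,0,1,0,0,0.24,0,0,0,1]}}

```text
clock: 5.3
position: [0.7745, -0.2341, 0.0764]
tcp_rot: [-3.141, 0.005, 3.073]
ft_force: [4.0, 1.7, 7.6]
finger_gap: 0.0002
finger_force: 3.7
```

Emit:
{"op": "carry_out", "data": {"moves": [0,0,0.04,0,0,0,1,0,0,0.08,0,0,0,1,0,0,0.12,0,0,0,1,0,0,0.15,0,0,0,1]}}

```text
clock: 5.63
position: [0.7738, -0.2341, 0.0635]
tcp_rot: [-3.141, 0.004, 3.073]
ft_force: [3.0, 0.3, 5.3]
finger_gap: 0.0002
finger_force: 2.0
```

Emit:
{"op": "carry_out", "data": {"moves": [0,0,0.03,0,0,0,1,0,0,0.06,0,0,0,1]}}

```text
clock: 5.8
position: [0.7734, -0.234, 0.0583]
tcp_rot: [-3.141, 0.003, 3.073]
ft_force: [2.8, -0.4, 4.1]
finger_gap: -0.0001
finger_force: 1.9
```

Emit:
{"op": "carry_out", "data": {"moves": [0,0,0.03,0,0,0,1,0,0,0.06,0,0,0,1]}}

```text
clock: 5.97
position: [0.7723, -0.2337, 0.0523]
tcp_rot: [-3.142, 0.0, 3.073]
ft_force: [3.4, 0.0, 26.4]
finger_gap: 0.0006
finger_force: 14.9
```

Emit:
{"op": "carry_out", "data": {"moves": [0,0,0.01,0,0,0,1,0,0,0.01,0,0,0,1]}}

```text
clock: 6.13
position: [0.7725, -0.2338, 0.0525]
tcp_rot: [-3.142, 0.0, 3.073]
ft_force: [-2.4, 1.3, 14.1]
finger_gap: 0.001
finger_force: 6.7
```

Emit:
{"op": "carry_out", "data": {"moves": [0,0,0.01,0,0,0,1,0,0,0.02,0,0,0,1,0,0,0.02,0,0,0,1]}}

```text
clock: 6.38
position: [0.7726, -0.2338, 0.0521]
tcp_rot: [-3.141, -0.0, 3.073]
ft_force: [-8.2, 3.4, 26.1]
finger_gap: 0.0003
finger_force: 12.3
```

Run:
```python
from h import *
np.set_printoptions(precision=4,suppress=True)
c=manip.capture("scene");W=cloud(c);save(c,"s2");print(pts("lid","scene",c)[1])
r=pts("lid","scene",c)[2];print(np.percentile(r,[2,50,98],axis=0).T)
print(manip.get_state()["ft_force"])
a=cv2.imread("pics/s2.png")[60:390,170:490];cv2.imwrite("pics/s2c.png",cv2.resize(a,None,fx=1.8,fy=1.8))
```

```text
[245.5, 89.2, 304.4, 163.3]
[[ 0.4232  0.4758  0.5251]
 [-0.2855 -0.196  -0.1264]
 [ 0.176   0.2414  0.3107]]
[-7.3722  2.6969 25.9037]
```

View pics/s2c.png

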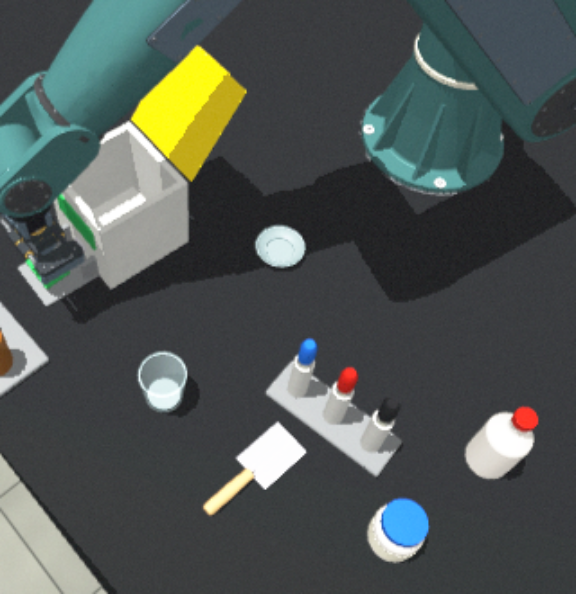

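Emit:
{"op": "carry_out", "data": {"moves": [0,0,0.005,0,0,0,1,0,0,0.005,0,0,0,1,0,0,0.005,0,0,0,1,0,0,0.005,0,0,0,1,0,0,0.005,0,0,0,1,0,0,0.005,0,0,0,1]}}

```text
clock: 7.03
position: [0.7727, -0.2338, 0.0521]
tcp_rot: [-3.141, 0.0, 3.073]
ft_force: [-9.7, 3.3, 30.0]
finger_gap: 0.0003
finger_force: 13.9
```

Emit:
{"op": "carry_out", "data": {"moves": [0,0,-0.2,0,0,0,1,0,0,-0.6,0,0,0,1,0,0,-1,0,0,0,1]}}

```text
clock: 7.28
position: [0.7707, -0.2332, 0.1285]
tcp_rot: [3.141, -0.004, 3.073]
ft_force: [-0.0, -1.2, 0.6]
finger_gap: 0.0003
finger_force: 0.0
```

Emit:
{"op": "carry_out", "data": {"moves": [0,0,-1,0,0,0,0.6,0,0,-1,0,0,0,0.6]}}

```text
clock: 7.45
position: [0.7713, -0.2334, 0.2105]
tcp_rot: [3.141, -0.002, 3.073]
ft_force: [0.9, -0.5, 0.2]
finger_gap: 0.0109
finger_force: 0.0
```

Emit:
{"op": "carry_out", "data": {"moves": [0,0,-1,0,0,0,0.3,0,0,-1,0,0,0,0.3]}}

```text
clock: 7.62
position: [0.7715, -0.2335, 0.2914]
tcp_rot: [3.141, -0.001, 3.073]
ft_force: [-0.2, 0.8, 0.9]
finger_gap: 0.0243
finger_force: 0.0
```

Emit:
{"op": "carry_out", "data": {"moves": [0.4,1,0,0,0,0,0.3,0.4,1,0,0,0,0,0.3,0.4,1,0,0,0,0,0.3]}}

```text
clock: 7.87
position: [0.7438, -0.1468, 0.2897]
tcp_rot: [3.14, -0.001, 3.075]
ft_force: [0.7, 0.9, 0.6]
finger_gap: 0.0442
finger_force: 0.0
```

Emit:
{"op": "carry_out", "data": {"moves": [0.4,1,0,0,0,0,0.3,0.4,1,0,0,0,0,0.3,0.4,1,0,0,0,0,0.3]}}

```text
clock: 8.12
position: [0.717, -0.0647, 0.2888]
tcp_rot: [3.141, -0.003, 3.076]
ft_force: [-0.7, 0.7, -0.9]
finger_gap: 0.0629
finger_force: 0.0
```

Emit:
{"op": "carry_out", "data": {"moves": [0.4,1,0,0,0,0,0.3,0.4,1,0,0,0,0,0.3,0.4,1,0,0,0,0,0.3]}}

```text
clock: 8.37
position: [0.6906, 0.017, 0.2888]
tcp_rot: [3.141, -0.002, 3.076]
ft_force: [-0.4, 0.4, 0.6]
finger_gap: 0.0641
finger_force: 0.0
```

Emit:
{"op": "carry_out", "data": {"moves": [0.4,1,0,0,0,0,0.3,0.4,1,0,0,0,0,0.3,0.4,1,0,0,0,0,0.3]}}

```text
clock: 8.62
position: [0.6643, 0.0987, 0.2889]
tcp_rot: [3.141, -0.002, 3.076]
ft_force: [-0.5, -0.3, 0.1]
finger_gap: 0.0639
finger_force: 0.0
```

Emit:
{"op": "carry_out", "data": {"moves": [0.4,1,0,0,0,0,0.3,0.4,1,0,0,0,0,0.3,0.4,1,0,0,0,0,0.3]}}

```text
clock: 8.87
position: [0.638, 0.1805, 0.289]
tcp_rot: [3.141, -0.002, 3.076]
ft_force: [0.0, -0.0, 0.0]
finger_gap: 0.0639
finger_force: 0.0
```

Emit:
{"op": "carry_out", "data": {"moves": [0.4,1,0,0,0,0,0.3,0.4,1,0,0,0,0,0.3,0.4,1,0,0,0,0,0.3]}}

```text
clock: 9.12
position: [0.6117, 0.2624, 0.289]
tcp_rot: [3.141, -0.001, 3.076]
ft_force: [0.4, 0.8, 0.1]
finger_gap: 0.0637
finger_force: 0.0
```

Emit:
{"op": "carry_out", "data": {"moves": [0.33,0.2,0,0,0,0.87,0.3,0.33,0.2,0,0,0,0.87,0.3,0.33,0.2,0,0,0,0.87,0.3,0.33,0.2,0,0,0,0.87,0.3]}}

```text
clock: 9.45
position: [0.588, 0.2758, 0.289]
tcp_rot: [-3.141, -0.0, 2.611]
ft_force: [0.6, -0.1, 0.2]
finger_gap: 0.0639
finger_force: 0.0
```

Emit:
{"op": "carry_out", "data": {"moves": [0,0,0,0,0,0.87,0.3,0,0,0,0,0,0.87,0.3,0,0,0,0,0,0.87,0.3,0,0,0,0,0,0.87,0.3]}}

```text
clock: 9.78
position: [0.5884, 0.2754, 0.289]
tcp_rot: [-3.14, 0.0, 2.155]
ft_force: [-0.7, -0.1, 0.5]
finger_gap: 0.064
finger_force: 0.0
```

Emit:
{"op": "carry_out", "data": {"moves": [0,0,0,0,0,0.87,0.3,0,0,0,0,0,0.87,0.3,0,0,0,0,0,0.87,0.3,0,0,0,0,0,0.87,0.3,0,0,0,0,0,0.87,0.3]}}

```text
clock: 10.2
position: [0.5884, 0.2754, 0.289]
tcp_rot: [-3.141, 0.0, 1.702]
ft_force: [0.5, -1.1, 0.1]
finger_gap: 0.064
finger_force: 0.0
```

```bash
cat > m.py <<'E'
from h import *
np.set_printoptions(precision=4,suppress=True)
s=manip.get_state();print(s["qpos"],s["position"],s["tcp_rot"])
for n in("wrist","scene","top"):
    c=manip.capture(n);save(c,n+"3");W=cloud(c);px=c["pixels"].astype(int);r,g,b=px[...,0],px[...,1],px[...,2];z=c["range_z"]>0
    M=(r>110)&(g<80)&(b<80)&z&(W[...,2]>.1)&(abs(W[...,0]-.59)<.06)&(abs(W[...,1]-.276)<.06);P=W[M]
    if len(P): print(n,"red",len(P),np.percentile(P,[1,99],axis=0),P[P[:,2]>.165].mean(0))
    M=z&(W[...,2]>.106)&(W[...,2]<.118)&(abs(W[...,0]-.59)<.05)&(abs(W[...,1]-.276)<.03);P=W[M]
    if len(P): print(n,"rim",len(P),np.percentile(P,[2,98],axis=0))
    Y=(r>150)&(g>150)&(b<90)&z;P=W[Y];print(n,"lid",len(P),P.max(0) if len(P) else 0)
E
python3 m.py
```

```text
[ 0.402   0.2342  1.8002 -0.0002  1.1081  0.2704] [0.5884 0.2754 0.289 ] [-3.1407  0.0004  1.7025]
wrist red 587 [[0.5778 0.2703 0.1363]
 [0.5984 0.2881 0.1732]] [0.5885 0.2801 0.1697]
wrist rim 266 [[0.5732 0.2714 0.1069]
 [0.6029 0.2913 0.1145]]
wrist lid 326 [0.6216 0.316  0.38  ]
scene red 116 [[0.5819 0.2665 0.1301]
 [0.6018 0.289  0.1739]] [0.5914 0.2775 0.1696]
scene rim 46 [[0.5795 0.2622 0.1063]
 [0.6043 0.2918 0.1145]]
scene lid 2857 [ 0.9604 -0.1209  0.3166]
top red 34 [[0.5748 0.2645 0.1258]
 [0.5947 0.2766 0.172 ]] [0.5879 0.2705 0.1692]
top rim 24 [[0.5726 0.2617 0.1067]
 [0.6016 0.2812 0.1166]]
top lid 2394 [ 0.9576 -0.1217  0.3199]
```

View pics/wrist3.png

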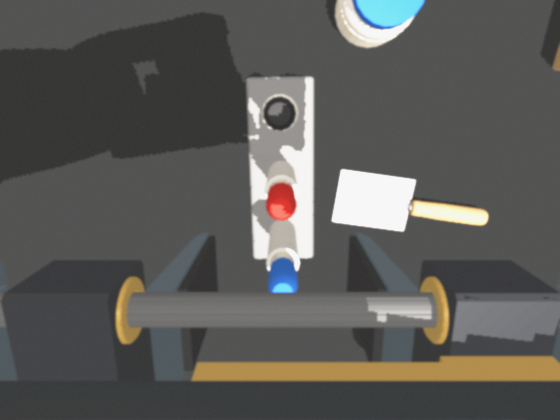

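Emit:
{"op": "carry_out", "data": {"moves": [0.02,0,0.5,0,0,0,0.3,0.02,0,1,0,0,0,0.3]}}

```text
clock: 10.52
position: [0.5896, 0.2783, 0.2107]
tcp_rot: [3.137, -0.001, 1.709]
ft_force: [-0.3, 0.6, -1.4]
finger_gap: 0.0635
finger_force: 0.0
```

Emit:
{"op": "carry_out", "data": {"moves": [0,0,0.2,0,0,0,0.3,0,0,0.4,0,0,0,0.3,0,0,0.6,0,0,0,0.3,0,0,0.8,0,0,0,0.3,0,0,0.9,0,0,0,0.3,0,0,0.9,0,0,0,0.3]}}

```text
clock: 11.02
position: [0.5872, 0.2772, 0.1355]
tcp_rot: [-3.139, 0.001, 1.708]
ft_force: [-0.1, 0.1, 0.2]
finger_gap: 0.0636
finger_force: 0.0
```

Emit:
{"op": "carry_out", "data": {"moves": [0,0,0,0,0,0,0.5,0,0,0,0,0,0,0.6,0,0,0,0,0,0,0.8,0,0,0,0,0,0,1,0,0,0,0,0,0,1,0,0,0,0,0,0,1,0,0,0,0,0,0,1,0,0,0,0,0,0,1]}}

```text
clock: 11.68
position: [0.5882, 0.2778, 0.1376]
tcp_rot: [3.141, -0.0, 1.706]
ft_force: [0.4, 0.1, 2.7]
finger_gap: 0.0244
finger_force: 30.0
```

Emit:
{"op": "carry_out", "data": {"moves": [0,0,-0.15,0,0,0,1,0,0,-0.35,0,0,0,1,0,0,-0.55,0,0,0,1,0,0,-0.8,0,0,0,1,0,0,-1,0,0,0,1]}}

```text
clock: 12.1
position: [0.5883, 0.2778, 0.2194]
tcp_rot: [3.141, -0.0, 1.706]
ft_force: [0.5, -0.8, -1.0]
finger_gap: 0.0245
finger_force: 30.0
```

Emit:
{"op": "carry_out", "data": {"moves": [0,0,-0.3,0,0,0,1,0,0,-0.7,0,0,0,1,0,0,-1,0,0,0,1]}}

```text
clock: 12.35
position: [0.5882, 0.2778, 0.3003]
tcp_rot: [3.14, -0.0, 1.706]
ft_force: [-0.6, 0.2, -0.3]
finger_gap: 0.0247
finger_force: 30.0
```

Emit:
{"op": "carry_out", "data": {"moves": [0,0,-0.4,0,0,0,1,0,0,-0.7,0,0,0,1,0,0,-0.9,0,0,0,1,0,0,-0.9,0,0,0,1]}}

```text
clock: 12.68
position: [0.5891, 0.2782, 0.3742]
tcp_rot: [3.136, -0.002, 1.706]
ft_force: [0.4, -0.0, 1.0]
finger_gap: 0.0242
finger_force: 30.0
```

Run:
```python
from h import *
np.set_printoptions(precision=4,suppress=True)
s=manip.get_state();print(s["position"],s["tcp_rot"],s["finger_gap"])
ims=[]
for n in("scene","top"):
    c=manip.capture(n);save(c,n+"4")
    W=cloud(c)
    for t in("dropper","dropper_blue","dropper_grey"):
        r=pts(t,n,c)
        if r and len(r[2]): print(n,t,r[3],r[1],np.percentile(r[2],[2,50,98],axis=0).T.round(3).tolist())
    M=(c["range_z"]>0)&(W[...,2]>.160)&(W[...,2]<.175)&(abs(W[...,0]-.61)<.12)&(abs(W[...,1]+.22)<.12);print("binrim",cv2.minAreaRect(W[M][:,:2].astype(np.float32)))
a=cv2.imread("pics/scene4.png")[60:390,170:490];cv2.imwrite("pics/s4c.png",cv2.resize(a,None,fx=1.8,fy=1.8))
```

```text
[0.5891 0.2782 0.3742] [ 3.136  -0.0015  1.7065] 0.024159150456734543
scene dropper [0.61] [335.6, 249.4, 341.6, 266.1] [[0.594, 0.605, 0.612], [0.197, 0.211, 0.22], [0.103, 0.158, 0.173]]
scene dropper_blue [0.5] [336.5, 250.8, 343.2, 264.7] [[0.594, 0.606, 0.612], [0.202, 0.211, 0.22], [0.109, 0.162, 0.173]]
scene dropper_grey [0.68] [379.3, 284.6, 391.0, 295.1] [[0.576, 0.586, 0.591], [0.335, 0.347, 0.358], [0.107, 0.159, 0.172]]
binrim ((0.6101588606834412, -0.22069329023361206), (0.17584353685379028, 0.1824522167444229), 86.14327239990234)
top dropper_grey [0.42] [265.4, 255.0, 284.6, 282.0] [[0.386, 0.422, 0.463], [-0.042, -0.004, 0.036], [-0.001, 0.009, 0.021]]
binrim ((0.608801543712616, -0.22091111540794373), (0.17083479464054108, 0.17898738384246826), 85.71160125732422)
```

View pics/s4c.png

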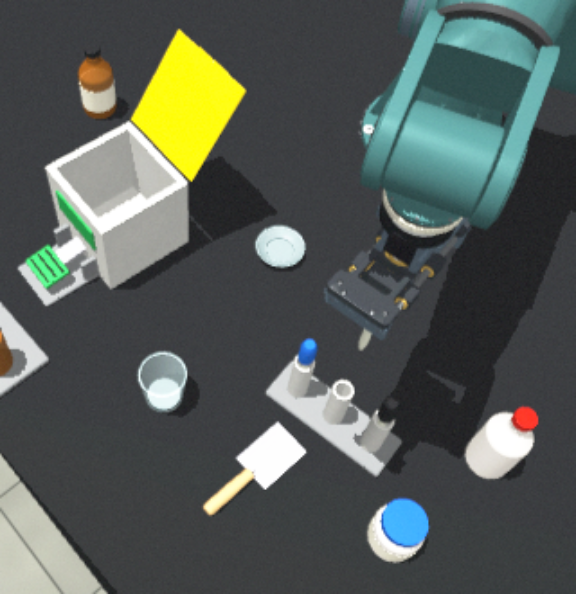

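Emit:
{"op": "carry_out", "data": {"moves": [-0.5,-0.03,0,0,0,0,1,-1,-0.06,0,0,0,0,1,-1,-0.06,0,0,0,0,1]}}

```text
clock: 13.33
position: [0.5942, 0.1934, 0.3688]
tcp_rot: [-3.141, 0.001, 1.704]
ft_force: [0.1, 0.7, -0.8]
finger_gap: 0.0245
finger_force: 30.0
```

Emit:
{"op": "carry_out", "data": {"moves": [-0.5,-0.03,0,0,0,0,1,-1,-0.06,0,0,0,0,1,-1,-0.06,0,0,0,0,1]}}

```text
clock: 13.58
position: [0.6003, 0.1132, 0.3689]
tcp_rot: [-3.141, 0.001, 1.704]
ft_force: [-0.9, 0.0, 0.6]
finger_gap: 0.0243
finger_force: 30.0
```

Emit:
{"op": "carry_out", "data": {"moves": [-0.5,-0.03,0,0,0,0,1,-1,-0.06,0,0,0,0,1,-1,-0.06,0,0,0,0,1]}}

```text
clock: 13.83
position: [0.6064, 0.0334, 0.3689]
tcp_rot: [-3.141, 0.001, 1.704]
ft_force: [-0.4, 1.9, 0.2]
finger_gap: 0.0242
finger_force: 30.0
```

Emit:
{"op": "carry_out", "data": {"moves": [-0.5,-0.03,0,0,0,0,1,-1,-0.06,0,0,0,0,1,-1,-0.06,0,0,0,0,1]}}

```text
clock: 14.08
position: [0.6125, -0.0464, 0.3689]
tcp_rot: [-3.141, 0.001, 1.704]
ft_force: [0.5, 0.2, 0.4]
finger_gap: 0.0246
finger_force: 30.0
```

Emit:
{"op": "carry_out", "data": {"moves": [-0.5,-0.03,0,0,0,0,1,-1,-0.06,0,0,0,0,1,-1,-0.06,0,0,0,0,1]}}

```text
clock: 14.33
position: [0.6186, -0.1264, 0.3689]
tcp_rot: [-3.141, 0.001, 1.704]
ft_force: [-0.2, 1.0, -2.0]
finger_gap: 0.0246
finger_force: 30.0
```

Emit:
{"op": "carry_out", "data": {"moves": [-0.5,-0.03,0,0,0,0,1,-1,-0.06,0,0,0,0,1,-1,-0.06,0,0,0,0,1]}}

```text
clock: 14.58
position: [0.6246, -0.2064, 0.3688]
tcp_rot: [-3.141, 0.001, 1.704]
ft_force: [-0.1, -0.5, -1.0]
finger_gap: 0.0245
finger_force: 30.0
```

Emit:
{"op": "carry_out", "data": {"moves": [-0.25,-0.05,0,0,0,-0.87,1,-0.25,-0.05,0,0,0,-0.87,1,-0.25,-0.05,0,0,0,-0.87,1,-0.25,-0.05,0,0,0,-0.87,1]}}

```text
clock: 14.92
position: [0.6232, -0.2221, 0.3688]
tcp_rot: [-3.141, -0.001, 2.168]
ft_force: [-0.1, 0.2, 0.0]
finger_gap: 0.0244
finger_force: 30.0
```

Emit:
{"op": "carry_out", "data": {"moves": [0,0,0,0,0,-0.87,1,0,0,0,0,0,-0.87,1,0,0,0,0,0,-0.87,1,0,0,0,0,0,-0.87,1]}}

```text
clock: 15.25
position: [0.6233, -0.2217, 0.3688]
tcp_rot: [-3.142, -0.001, 2.624]
ft_force: [0.3, 0.5, -0.3]
finger_gap: 0.024
finger_force: 30.0
```

Emit:
{"op": "carry_out", "data": {"moves": [0,0,0,0,0,-0.87,1,0,0,0,0,0,-0.87,1,0,0,0,0,0,-0.87,1,0,0,0,0,0,-0.87,1]}}

```text
clock: 15.58
position: [0.6233, -0.2217, 0.3688]
tcp_rot: [3.141, -0.001, 3.08]
ft_force: [0.0, 0.2, -0.6]
finger_gap: 0.0241
finger_force: 30.0
```

Emit:
{"op": "carry_out", "data": {"moves": [0,0,0,0,0.5,0,1,0,0,0,0,0.5,0,1,0,0,0,0,0.5,0,1,0,0,0,0,0.5,0,1,0,0,0,0,0.5,0,1]}}

```text
clock: 16.0
position: [0.6233, -0.2218, 0.3686]
tcp_rot: [3.141, -0.26, 3.073]
ft_force: [-0.3, 1.0, -0.5]
finger_gap: 0.0241
finger_force: 30.0
```

Run:
```python
from h import *
np.set_printoptions(precision=4,suppress=True)
s=manip.get_state();print(s["position"],s["finger_gap"]);print(R.from_euler('xyz',s["tcp_rot"]).as_matrix())
for n in("scene","top"):
    c=manip.capture(n);save(c,n+"5")
    W=cloud(c);M=(c["range_z"]>0)&(W[...,2]>.185)&(W[...,2]<.34)&(W[...,0]>.54)&(W[...,0]<.68)&(abs(W[...,1]+.22)<.07);P=W[M]
    if len(P): i=P[:,2].argsort();print(n,len(P),P[i[:5]].mean(0),P[i[-5:]].mean(0))
a=cv2.imread("pics/scene5.png")[60:260,150:350];cv2.imwrite("pics/s5c.png",cv2.resize(a,None,fx=2.8,fy=2.8))
```

```text
[ 0.6233 -0.2218  0.3686] 0.024129844438343755
[[-0.9642  0.0683 -0.2561]
 [ 0.0659  0.9977  0.0178]
 [ 0.2567  0.0003 -0.9665]]
scene 83 [ 0.5978 -0.2167  0.2569] [ 0.6186 -0.2165  0.3366]
```

View pics/s5c.png

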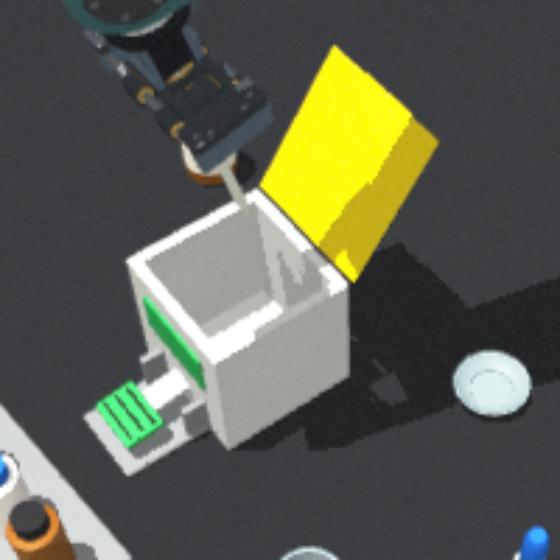

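Emit:
{"op": "carry_out", "data": {"moves": [-0.08,0,0.3,0,0,0,1,-0.16,0,0.6,0,0,0,1,-0.24,0,0.9,0,0,0,1,-0.24,0,0.9,0,0,0,1]}}

```text
clock: 16.43
position: [0.6208, -0.2214, 0.2907]
tcp_rot: [3.14, -0.266, 3.073]
ft_force: [-0.6, -0.4, -0.4]
finger_gap: 0.024
finger_force: 30.0
```

Emit:
{"op": "carry_out", "data": {"moves": [-0.08,0,0.3,0,0,0,1,-0.16,0,0.6,0,0,0,1,-0.24,0,0.9,0,0,0,1,-0.24,0,0.9,0,0,0,1]}}

```text
clock: 16.77
position: [0.6212, -0.2216, 0.2175]
tcp_rot: [3.14, -0.265, 3.073]
ft_force: [-1.1, 0.1, -1.4]
finger_gap: 0.0242
finger_force: 30.0
```

Emit:
{"op": "carry_out", "data": {"moves": [-0.05,0,0.2,0,0,0,1,-0.1,0,0.4,0,0,0,1,-0.15,0,0.55,0,0,0,1,-0.18,0,0.68,0,0,0,1,-0.18,0,0.68,0,0,0,1]}}

```text
clock: 17.18
position: [0.6223, -0.2219, 0.1632]
tcp_rot: [3.141, -0.263, 3.073]
ft_force: [0.7, 0.3, -0.2]
finger_gap: 0.0245
finger_force: 30.0
```

Run:
```python
from h import *
print(manip.get_state()["position"],manip.get_state()["ft_force"])
c=manip.capture("scene");save(c,"scene6")
a=cv2.imread("pics/scene6.png")[60:260,150:350];cv2.imwrite("pics/s6c.png",cv2.resize(a,None,fx=2.8,fy=2.8))
```

```text
[ 0.62233277 -0.22194441  0.16318176] [ 0.74044922  0.31866524 -0.18279579]
```

View pics/s6c.png

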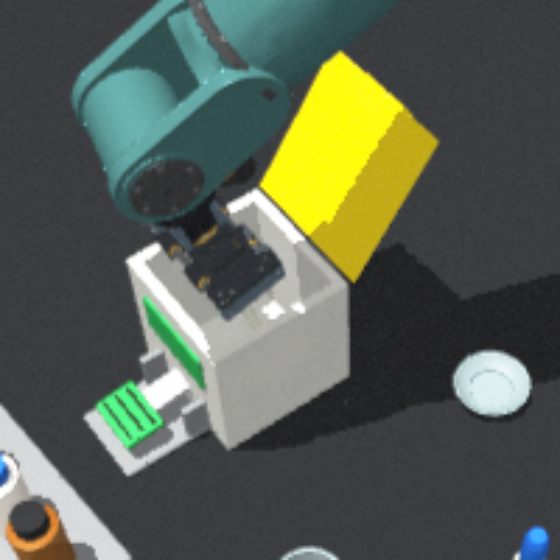

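Emit:
{"op": "carry_out", "data": {"moves": [0,0,0,0,0,0,0.4,0,0,0,0,0,0,0.4,0,0,0,0,0,0,0.4,0,0,0,0,0,0,0.4,0,0,0,0,0,0,0.4,0,0,0,0,0,0,0.4]}}

```text
clock: 17.73
position: [0.6229, -0.2221, 0.1643]
tcp_rot: [-3.141, -0.262, 3.073]
ft_force: [1.5, -0.3, 0.3]
finger_gap: 0.0545
finger_force: 0.0
```

Emit:
{"op": "carry_out", "data": {"moves": [0,0,-0.2,0,0,0,0.4,0,0,-0.5,0,0,0,0.4,0,0,-0.8,0,0,0,0.4,0,0,-1,0,0,0,0.4]}}

```text
clock: 18.07
position: [0.6444, -0.2237, 0.2436]
tcp_rot: [-3.141, -0.26, 3.073]
ft_force: [0.3, -0.2, -0.2]
finger_gap: 0.0548
finger_force: 0.0
```

Emit:
{"op": "carry_out", "data": {"moves": [0,0,-0.5,0,0,0,0.4,0,0,-1,0,0,0,0.4,0,0,-1,0,0,0,0.4]}}

```text
clock: 18.32
position: [0.6678, -0.2258, 0.3268]
tcp_rot: [-3.139, -0.252, 3.073]
ft_force: [1.6, -1.1, 1.1]
finger_gap: 0.0549
finger_force: 0.0
```

Emit:
{"op": "carry_out", "data": {"moves": [0,0.5,-0.5,0,0,0,0.4,0,1,-0.6,0,0,0,0.4,0,1,-0.6,0,0,0,0.4,0,1,-0.6,0,0,0,0.4]}}

```text
clock: 18.65
position: [0.6829, -0.1435, 0.3664]
tcp_rot: [-3.142, -0.259, 3.076]
ft_force: [-0.0, -0.2, -0.1]
finger_gap: 0.0548
finger_force: 0.0
```

Emit:
{"op": "carry_out", "data": {"moves": [0,0.5,0,0,0,0,0.4,0,1,0,0,0,0,0.4,0,1,0,0,0,0,0.4,0,1,0,0,0,0,0.4]}}

```text
clock: 18.98
position: [0.6873, -0.0654, 0.364]
tcp_rot: [-3.141, -0.263, 3.075]
ft_force: [-0.6, -1.0, -0.4]
finger_gap: 0.0542
finger_force: 0.0
```

Run:
```python
from h import *
np.set_printoptions(precision=3,suppress=True)
ims=[]
for n,(y,x) in(("scene",(60,150)),("top",(110,270))):
    c=manip.capture(n);W=cloud(c);px=c["pixels"].astype(int);r,g,b=px[...,0],px[...,1],px[...,2]
    M=(r>90)&(g<60)&(b<60)&(c["range_z"]>0)&(abs(W[...,0]-.61)<.1)&(abs(W[...,1]+.22)<.1);P=W[M];print(n,len(P),P.min(0) if len(P) else 0,P.max(0) if len(P) else 0)
    ims.append(cv2.resize(c["pixels"][y:y+200,x:x+140,::-1],None,fx=2.8,fy=2.8))
cv2.imwrite("pics/f.png",np.hstack(ims))
```

```text
scene 52 [ 0.651 -0.232  0.108] [ 0.678 -0.213  0.151]
top 0 0 0
```

View pics/f.png

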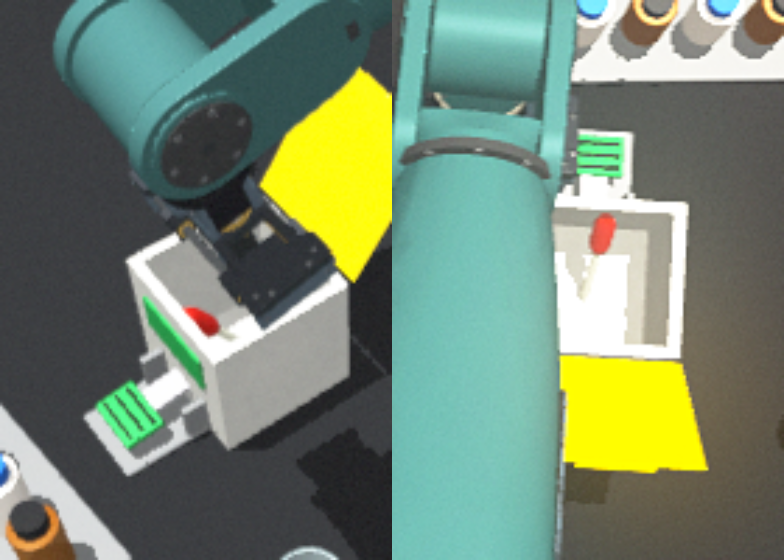

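```bash
python3 -c "
from rig import manip;print(manip.sign_off())"
```

```text
the job is handed in; nothing more can be done
None
```

The job is handed in: the pedal was pressed to its stop and held at about 26–30 N, the lid stayed open, and the cracked red dropper now leans wholly inside the bin with its bulb about 2 cm below the rim; I touched nothing else, and the robot clock read about 19 s.

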